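# Close and pin a hinged casting mould

## Robot

A 6-joint arm with a two-finger parallel gripper is mounted at the origin on the work surface. World frame = base frame: x ahead of the robot, y to its left, z up, the work surface at z = 0. Lengths are in m, angles in rad, forces in N, time in s.
With the tool pointing down it reaches from about 0.35 to 0.775 m from the base axis. Payload 5.5 kg.
Tool frame: the origin (TCP) lies midway between the tips of the shut fingers; the grasp point (between the pads) lies 19 mm behind it; x points along the fingers, y is the direction in which the jaws open and shut, and the axes are right-handed (so a half turn about x gives the same grasp; the last joint's range is limited). The gripper opens to 85 mm and grips with 20 to 120 N. Pads are 22 mm wide; open, the fingers measure 114 mm over their backs; the gripper's body (76 mm by 85 mm) begins 54 mm behind the grasp point. The pads swing forward as they close: fully open they stand 13 mm farther back than shut.
Start: joints at [1.03, 0.313, 0.046, 1.304, 0, 1.431], TCP at [0.224, 0.529, 0.231] pointing down, gripper open.
Joint ranges: [-2.76, 2.76], [-0.86, 1.69], [-1.03, 1.26], [-2.2, 2.34], [-1.47, 1.5], [-3.14, 3.14]. Speed limits (rad/s): [2.57, 2.57, 3.14, 3.14, 3.14, 3.14].

## Interface

Orientations are given as a unit quaternion [w, x, y, z].
In Python, from workcell import env, optics, order, models gives the robot as it stands. The module is installed in compiled form; this text tells all that it offers.
- The arm moves only by the tool servo_tool, never from a script. Its argument "moves" is a list of rows, each a list of 5 numbers: the shift along the tool's x, y, z in cm, then the turn about the tool's x in rad, then the closure, from -1 (fully open) to 1 (shut). A call has exactly 10 rows; each row shifts and turns the commanded pose from where the row before left it, along the tool's axes as they then stand; what a row does not reach is not made up. A row lasts 1/8 s, in which the tool goes at most 62.5 mm and 10.7 degrees, less where a joint would pass 70% of its speed; a pose out of reach is approached as far as the arm can. A call is refused whole if a number of a shift passes 6.25 or a number of a turn 0.188, either way. A call with a gripper value outside its range is refused whole. The fingers move at their own pace and stop on an object; "grip_force" is the grip in N (left out, the last holds). Time passes only in rows, so rows that do not move let the fingers close, or fill a call up. It gives the time, the measured TCP pose, the force and the opening at its end, in the units of the state.
- env.get_state(): the state, without advancing time (a new reading comes with each control period).
- optics.read_camera(name): name is "scene" or "top" or "wrist"; returns a dict with "pixels" (480x640x3 uint8, blue, green, red), "vertical_fov" (degrees; the focal length in pixels is half the picture's height over the tangent of half this angle, whatever the lens; pixels are square), "cx", "cy" (the principal point, pixels), "extrinsics" (4x4, takes a point from world to camera coordinates). Camera axes: x right, y up, looking along -z (the intrinsics and any distortion apply to the point x, -y, -z); pixel columns grow to the right and rows downward; lengths in m; the calibration is good to about 2 mm. A picture is of the moment at which its call begins. There is no depth.
- order.hand_in(): hands the job in, once; it reports no verdict.
Trained networks look in a picture, given as the dict that the camera call returned (one of the last four; its "shot" number tells which), for a name from the list of things; names that differ only in an ending like _2 or _b are one class to them, and where a whole thing is asked for, a point or a joint stands for the part that bears it (a point fixed in the world has none). Each returns a list of dicts, best first, with "conf" (0 to 1); they miss things now and then, are a little off and sometimes report something else, mostly with a low value. They report only what shows in the picture. A call takes as long as a camera call. They do not tell look-alikes from the thing itself.
- models.outline_of(name, picture): "pixels" (480x640 bool, what is visible of it) and "location" ([column, row] in pixels, amid what is visible of it).
- models.pinpoint(name, picture): "location" ([column, row] in pixels: a listed point, or the origin of a listed thing).
The state is a dict: "clock": time; "joint_pos": joint angles; "qvel": joint speeds; "tau": joint torques, N m; "tcp_pos": TCP position; "orientation": TCP orientation; "wrist_force": force on the tool from outside, world axes, zero at the start; "ft_torque": the same for the moment, N m; "finger_gap": finger opening in m.
Only numpy, scipy, OpenCV 4.12 (cv2) and the standard library are available. Lean on these libraries where they do the work, as an engineer would, in place of code of your own. Each camera call takes 0.05 s, during which the arm holds its last target.

## Task

Lift the wooden prop out from between the open halves of the plaster mould and stand it upright on the square plaster bat. Swing the mould fully shut, take the steel pin from the rack and push it down through both aligned lug holes until its collar rests on the upper lug. Then let go of the pin, reach down over the mould's top edge with the fingers on either side, squeeze the two halves together and finish while still holding them squeezed; leave the other things where they are.

Things in the scene. Friction and masses are not known exactly. Their poses are not given: they have to be found in the camera images.
- mould: two-part white plaster mould, fixed on the bench. Origin on the bench, mid-length under the parting plane (y=0); x runs from the hinge (-66 mm) to the lugs (+76). Shut: 120 long (x -60..60), 49 thick (y -24.5..24.5), 80 high, outer sides flat. The half at +y is fixed, the other swings; each is 24 thick, hollowed. A steel foot strip 4 mm high reaches to y=+45
- swing (a joint): opening angle of the swinging half about the upright hinge axis (rad): 0 shut against its stop, about 1.0 to 1.3 at the start; it opens towards the mould's -y side. It stays where it is left (stiff hinge with no spring: about 1.5 N of push near the free end moves it)
- hinge (a point): point on the upright hinge axis, 40 mm above the bench, at the mould's end x=-66, y=0
- push_point (a point): point on the outer flat face of the swinging half, 106 mm from the hinge axis, 40 mm up: a good place to push it shut. Its x axis runs along the half away from the hinge, y from this face to the parting face (24.5 mm on). The plaster runs from 100 mm before to 20 mm beyond it along x, 80 high, 2 mm clear of the bench
- fixed_hole (a point): mouth of the upright through hole in the lower, fixed steel lug: 60 mm above the bench, at the mould's x=76, y=0. Lug 28 x 28 x 14 mm thick, hole 11 mm across
- swing_hole (a point): mouth of the upright through hole in the upper steel lug, carried by the swinging half: 76 mm above the bench, lug 28 x 28 x 14 mm thick, hole 11 mm across with a 2 mm chamfer. Shut, it lies straight above the fixed hole with 2 mm between the lugs
- mould_top (a point): point on the parting plane at the middle of the mould's top edge, 80 mm above the bench: shut, the halves can be pinched here from above across the mould's y (49 mm)
- prop_mid (a point): centre (half-way up) of the wooden prop, a square block 30 x 30 x 90 mm tall standing on the bench between the open halves; its x and y axes are normal to its sides, z up
- bat: square plaster bat (slab), 120 x 120 x 12 mm thick, fixed on the bench. Origin at the centre of its underside
- rack: wooden rack block fixed on the bench, 160 (x) x 44 (y) x 55 mm tall, with three 12 mm square holes in its top at x=-55, 0, 55; the pin and two modelling tools stand in them in any order. Origin at the centre of its underside
- pin_knob (a point): centre (half-way up) of the steel pin's grip knob: 16 mm across, 40 tall. Under it a collar 22 across, 4 thick, then a shank 8 across, 45 long with tapered tip 69 mm below this point. It stands upright in the rack, collar on the rack's top (this point 79 mm above the bench); pushed home in the lugs this point is 100 mm above the bench
- loop_tool: modelling tool standing in a rack hole: 14 mm round wooden handle 85 tall topped by a wire loop (top 123 mm above the rack's top); not part of the job
- rib_tool: modelling tool standing in a rack hole: 14 mm round wooden handle 70 tall topped by a flat wooden blade (top 115 mm above the rack's top); not part of the job
- mug: white mug, 76 mm across, 85 tall, handle at +y; not part of the job
- glaze_jar: small lidded jar, 48 mm across, 60 tall; not part of the job
- bowl: terracotta bowl, 100 mm across, 45 tall; not part of the job
- test_tiles: stack of three 50 mm square test tiles, 21 tall; not part of the job
- brush: brush lying on the bench, origin at the underside of its middle; not part of the job
- cactus_pot: cactus in a clay pot, 82 mm across, 123 tall; not part of the job
Things that resemble listed ones, but are neither listed nor needed, are in the scene too. Leave any purple look-alike of the part that bears pin_knob alone.

How it is judged:
By the outcome, as a careful person would: the job done as asked, in the order asked, and still so for the second after the job is handed in, while the arm keeps its last pose, push and grip.
It also fails if it takes over 72 s, if anything falls off the work surface, if the arm or the gripper's body presses on something with over 40 N, if the wrist force passes 120 N, or if a joint passes its speed limit or range.

## Working session

There is one attempt and no reset: what is moved stays moved. The work goes in short steps, Python scripts to look and compute and a tool call to move; the robot and the scene stay as the last step left them, time stands still between calls to the robot, and variables do not carry over. Pictures are saved under pics/ and viewed, and the job is handed in when it is done.

Besides the shell and the picture viewer there is one more tool, called after "Call:" by a JSON object that holds its "api" and its "payload". servo_tool: Moves the arm, as the interface text tells. Its arguments: {"type":"object","properties":{"moves":{"type":"array"},"grip_force":{"type":"number"}},"required":["moves"]}

```bash
ls; mkdir -p pics; python3 - <<'E'
from workcell import env, optics, order, models
import cv2
print(env.get_state())
for n in ["scene","top","wrist"]:
    p=optics.read_camera(n)
    cv2.imwrite(f"pics/{n}0.png",p["pixels"])
    print(n,{k:v for k,v in p.items() if k!="pixels"})
E
```

```text
pics
{'clock': 0.0, 'joint_pos': array([1.03040007e+00, 3.14007873e-01, 4.49863728e-02, 1.30358284e+00,
       2.10769383e-05, 1.43119154e+00]), 'qvel': array([-0.00149797,  0.0009166 , -0.00052918,  0.00169608, -0.00097951,
        0.00099802]), 'tau': array([ 1.16881558e-03, -4.80630147e+01,  2.98531401e+01,  1.93724589e-02,
       -7.85966245e-05,  2.60400501e-07]), 'tcp_pos': array([0.22408089, 0.5289982 , 0.23040763]), 'orientation': array([ 0.69273559,  0.14015447,  0.69317599, -0.14135477]), 'wrist_force': array([-0.25973753,  0.69390404,  0.83437077]), 'ft_torque': array([ 0.00289038,  0.0314645 , -0.01519221]), 'finger_gap': 0.08539068189295161}
scene {'vertical_fov': 52.2069329665819, 'cx': 313.1932274378705, 'cy': 238.76586056563016, 'extrinsics': array([[-0.84742728,  0.53077033, -0.01224169,  0.50798352],
       [-0.45792209, -0.71906136,  0.52274096,  0.23291472],
       [ 0.26865287,  0.44859069,  0.85240368, -1.19251662],
       [ 0.        ,  0.        ,  0.        ,  1.        ]]), 'shot': 1}
top {'vertical_fov': 47.430598896893066, 'cx': 319.23425242008176, 'cy': 246.87378034875158, 'extrinsics': array([[ 0.01012688, -0.99988707,  0.01110365, -0.0388543 ],
       [ 0.99341282,  0.01132759,  0.11402919, -0.56549579],
       [-0.11414209,  0.00987575,  0.99341535, -1.04664458],
       [ 0.        ,  0.        ,  0.        ,  1.        ]]), 'shot': 2}
wrist {'vertical_fov': 63.29929273457887, 'cx': 321.8455125160888, 'cy': 238.26348865160807, 'extrinsics': array([[ 0.39127636,  0.92027135, -0.00185673, -0.57277507],
       [-0.87651935,  0.37205787, -0.30542882,  0.04026405],
       [-0.28038658,  0.12113454,  0.9522131 , -0.38097419],
       [ 0.        ,  0.        ,  0.        ,  1.        ]]), 'shot': 3}
```

View pics/scene0.png

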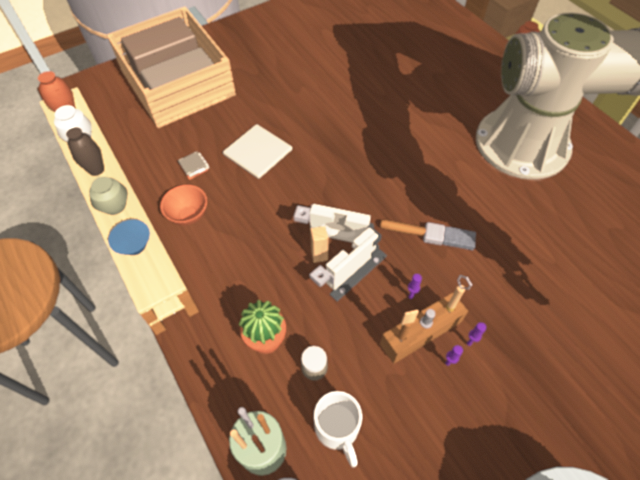

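View pics/top0.png

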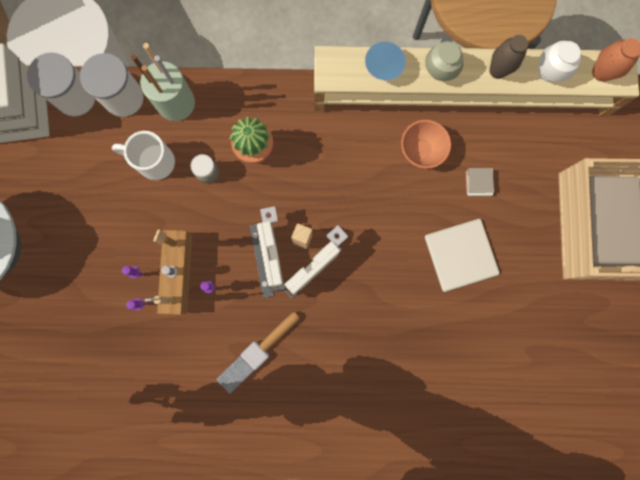

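View pics/wrist0.png

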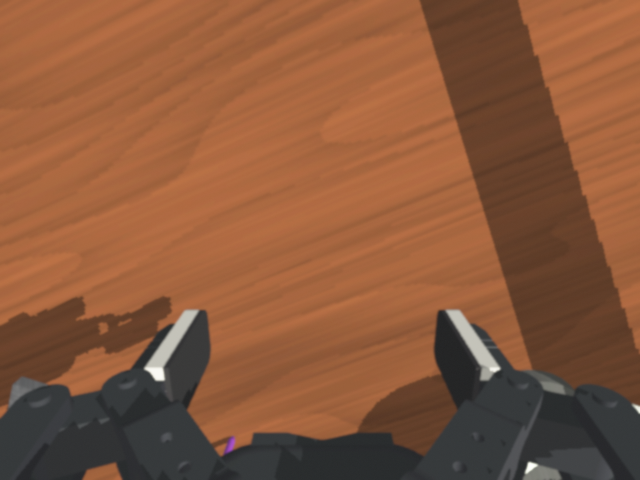

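The top view shows the mould open at about (280,255), the prop at (302,236), the bat at (462,255) and the rack at (172,270), with the steel pin in the middle hole. There are purple look-alike pins around the rack.

```bash
cat > h.py <<'E'
from workcell import env, optics, order, models
import cv2, numpy as np
from scipy.optimize import least_squares
def cam(n,save=None):
    p=optics.read_camera(n)
    if save: cv2.imwrite(f"pics/{save}.png",p["pixels"])
    return p
def K(p):
    f=240/np.tan(np.radians(p["vertical_fov"])/2)
    return f,p["cx"],p["cy"]
def proj(p,X):
    f,cx,cy=K(p); E=p["extrinsics"]
    X=np.atleast_2d(X); c=X@E[:3,:3].T+E[:3,3]
    return np.c_[cx+f*c[:,0]/-c[:,2], cy-f*c[:,1]/-c[:,2]]
def ray(p,uv):
    f,cx,cy=K(p);E=p["extrinsics"];R=E[:3,:3]
    d=R.T@np.array([(uv[0]-cx)/f,-(uv[1]-cy)/f,-1.]); return -R.T@E[:3,3], d/np.linalg.norm(d)
def atz(p,uv,z):
    o,d=ray(p,uv); return o+d*(z-o[2])/d[2]
def tri(obs):
    A=np.zeros((3,3));b=np.zeros(3);rs=[ray(p,u) for p,u in obs]
    for o,d in rs:
        M=np.eye(3)-np.outer(d,d);A+=M;b+=M@o
    X=np.linalg.solve(A,b)
    return X,[np.linalg.norm((np.eye(3)-np.outer(d,d))@(X-o)) for o,d in rs]
E
python3 - <<'E'
from h import *
s=cam("scene");t=cam("top")
Z=dict(mould=0,hinge=.04,push_point=.04,fixed_hole=.06,swing_hole=.076,mould_top=.08,prop_mid=.045,bat=0,rack=0,pin_knob=.079,mug=0,glaze_jar=0,brush=0,loop_tool=None,rib_tool=None,cactus_pot=0)
for n,z in Z.items():
    a=models.pinpoint(n,s);b=models.pinpoint(n,t)
    print("==",n,[(np.round(x["location"]),round(x["conf"],2)) for x in a[:4]],[(np.round(x["location"]),round(x["conf"],2)) for x in b[:4]])
    if z is not None:
        if a: print("  scene@z",atz(s,a[0]["location"],z).round(4))
        if b: print("  top@z",atz(t,b[0]["location"],z).round(4))
    if a and b: 
        X,r=tri([(s,a[0]["location"]),(t,b[0]["location"])]);print("  tri",X.round(4),np.round(r,4))
E
```

```text
== mould [(array([346., 263.]), 0.77)] [(array([280., 258.]), 0.79), (array([302., 236.]), 0.74)]
  scene@z [0.5481 0.0462 0.    ]
  top@z [0.545  0.0473 0.    ]
  tri [ 0.5463  0.0464 -0.002 ] [0.0015 0.0015]
== hinge [(array([370., 237.]), 0.64), (array([428., 235.]), 0.33), (array([314., 369.]), 0.17)] [(array([283., 285.]), 0.88), (array([167., 271.]), 0.73)]
  scene@z [0.4851 0.0402 0.04  ]
  top@z [0.4902 0.0378 0.04  ]
  tri [0.4881 0.0395 0.0425] [0.0027 0.0027]
== push_point [(array([324., 216.]), 0.97)] [(array([331., 258.]), 0.83)]
  scene@z [ 0.5379 -0.0561  0.04  ]
  top@z [ 0.544  -0.0563  0.04  ]
  tri [ 0.5417 -0.0546  0.0456] [0.0023 0.0023]
== fixed_hole [(array([321., 276.]), 0.85), (array([324., 215.]), 0.41)] [(array([266., 216.]), 0.94)]
  scene@z [0.6236 0.0698 0.06  ]
  top@z [0.6223 0.0708 0.06  ]
  tri [0.623  0.0702 0.0598] [0.0008 0.0008]
== swing_hole [(array([303., 211.]), 0.74), (array([426., 320.]), 0.5)] [(array([336., 232.]), 0.66), (array([264., 349.]), 0.29)]
  scene@z [ 0.5793 -0.0685  0.076 ]
  top@z [ 0.5899 -0.0649  0.076 ]
  tri [ 0.5858 -0.06
[... 1458 characters left out ...]
6., 172.]), 0.93), (array([333., 258.]), 0.57)]
  top@z [0.7218 0.2017 0.    ]
== brush [(array([427., 235.]), 0.8), (array([346., 263.]), 0.6)] [(array([260., 348.]), 0.76)]
  scene@z [0.3601 0.0829 0.    ]
  top@z [0.3647 0.0829 0.    ]
  tri [0.3639 0.0837 0.0045] [0.0016 0.0016]
== loop_tool [(array([443., 318.]), 0.79)] [(array([173., 304.]), 0.61)]
  tri [0.4538 0.2539 0.0032] [0.0052 0.0052]
== rib_tool [(array([400., 346.]), 0.58)] [(array([180., 240.]), 0.78)]
  tri [0.5733 0.2489 0.0225] [0.0069 0.0069]
== cactus_pot [(array([269., 339.]), 0.9)] [(array([254., 151.]), 0.57)]
  scene@z [0.7652 0.1033 0.    ]
  top@z [0.7691 0.1053 0.    ]
  tri [0.7665 0.1051 0.0066] [0.0008 0.0008]
```

```bash
cat >> h.py <<'E'
from scipy.spatial.transform import Rotation as Rot
def Rt(st): return Rot.from_quat(st["orientation"],scalar_first=True).as_matrix()
def plan(pos,ydir=None,st=None):
    """tool-frame shift (cm) from measured TCP to pos, and turn about tool x to bring tool y (mod pi) to ydir (world xy angle)"""
    st=st or env.get_state();R=Rt(st)
    d=R.T@(np.array(pos)-st["tcp_pos"])*100
    out=[d.round(2)]
    if ydir is not None:
        # choose rot a about x so that R@Rx(a)@ey ~ dir
        v=R.T@np.array([np.cos(ydir),np.sin(ydir),0]); a=np.arctan2(v[2],v[1]); 
        a=(a+np.pi/2)%np.pi-np.pi/2
        out.append(round(a,3))
    return out
E
python3 - <<'E'
from h import *
st=env.get_state();R=Rt(st);print(R.round(3))
w=cam("wrist");E=w["extrinsics"];c=-E[:3,:3].T@E[:3,3];print(c, R.T@(c-st["tcp_pos"]));print((E[:3,:3]@R).round(3))
print("yaw y",np.arctan2(R[1,1],R[0,1]))
E
```

```text
[[ 0.     0.39   0.921]
 [ 0.     0.921 -0.39 ]
 [-1.     0.    -0.   ]]
[0.15271471 0.55849288 0.37481253] [-0.1434881  -0.00122293 -0.07730033]
[[ 0.     1.     0.001]
 [ 0.306  0.001 -0.952]
 [-0.952  0.001 -0.306]]
yaw y 1.1699641150242261
```

Call:
{"api": "servo_tool", "payload": {"moves": [[-0.2,-3.4,4.7,0,-1],[-0.2,-3.4,4.7,0,-1],[-0.2,-3.4,4.7,0,-1],[-0.2,-3.4,4.7,0,-1],[-0.2,-3.4,4.7,0,-1],[-0.2,-3.4,4.7,0,-1],[-0.2,-3.4,4.7,0,-1],[-0.2,-3.4,4.7,0,-1],[-0.2,-3.4,4.7,0,-1],[-0.2,-3.4,4.7,0,-1]]}}

```text
clock: 3.15
tcp_pos: [0.5253, 0.0312, 0.2516]
orientation: [0.693, 0.141, 0.693, -0.141]
wrist_force: [1.7, 0.7, 0.4]
finger_gap: 0.0853
```

```bash
python3 - <<'E'
from h import *
w=cam("wrist","w1");st=env.get_state();print(st["tcp_pos"],st["joint_pos"],np.abs(st["qvel"]).max())
Z=dict(hinge=.04,push_point=.04,fixed_hole=.06,swing_hole=.076,mould_top=.08,prop_mid=.045,pin_knob=.079,rack=0,mould=0)
for n,z in Z.items():
    for x in models.pinpoint(n,w)[:3]: print(n,np.round(x["location"],1),round(x["conf"],2),atz(w,x["location"],z).round(4))
E
```

```text
[0.52929617 0.02547654 0.25128578] [-0.10140058  0.21687929 -0.03344567  1.31612232 -0.00358201  0.30468554] 0.14052529762914848
hinge [309.2 159.1] 0.89 [0.4855 0.0344 0.04  ]
swing_hole [247.2 304.5] 0.82 [ 0.5797 -0.0672  0.076 ]
mould_top [351.8 233.2] 0.72 [0.5527 0.0457 0.08  ]
prop_mid [318.4 272.8] 0.74 [ 0.5884 -0.0006  0.045 ]
prop_mid [528.6 297. ] 0.66 [0.694  0.1811 0.045 ]
pin_knob [581.6  86.9] 0.82 [0.5134 0.2489 0.079 ]
pin_knob [406.1 171.1] 0.67 [0.5214 0.1055 0.079 ]
rack [526.7  91.3] 0.85 [ 0.5118  0.2472 -0.    ]
mould [346.6 207.6] 0.77 [0.5498 0.0474 0.    ]
mould [530.2 299.1] 0.65 [0.7282 0.1977 0.    ]
```

View pics/w1.png

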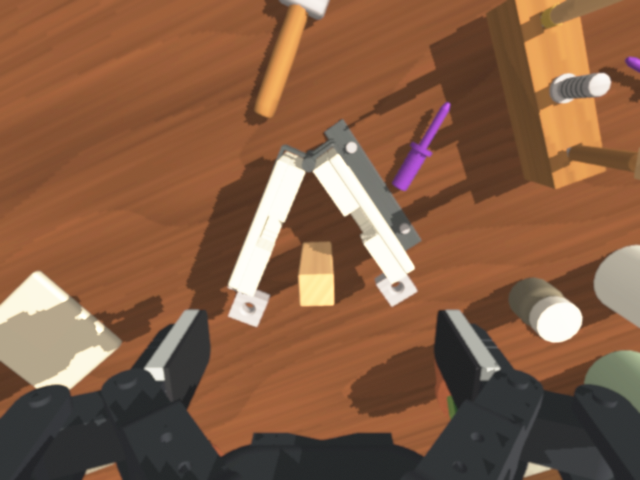

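The wrist view shows the prop's top face at about (317,293), nearly aligned with the jaws. The swing lug hole is at (247,306), the fixed lug at (397,288), the pin in the middle rack hole at (580,87), and a purple look-alike lies at (420,155). I'll fit the prop box to its mask.

```bash
cat >> h.py <<'E'
from scipy.optimize import minimize
def boxpts(x,y,yaw,hx,hy,z0,z1):
    c,s=np.cos(yaw),np.sin(yaw)
    return np.array([[x+c*a*hx-s*b*hy,y+s*a*hx+c*b*hy,z] for a in(-1,1) for b in(-1,1) for z in(z0,z1)])
def fitbox(obs,x0,hx,hy,z0,z1):
    def cost(q):
        e=0
        for p,m in obs:
            h=cv2.convexHull(proj(p,boxpts(*q,hx,hy,z0,z1)).astype(np.float32))
            im=np.zeros((480,640),np.uint8);cv2.fillConvexPoly(im,np.round(h*16).astype(np.int32),255,cv2.LINE_AA,4)
            i=np.minimum(im/255.,m).sum();e+=1-i/(im.sum()/255.+m.sum()-i)
        return e
    best=None
    for dy in (0,.4,-.4,.8):
        s=np.array([x0[0],x0[1],x0[2]+dy])
        r=minimize(cost,s,method="Nelder-Mead",options=dict(initial_simplex=s+np.array([[0,0,0],[.01,0,0],[0,.01,0],[0,0,.2]]),xatol=1e-4,fatol=1e-4))
        if best is None or r.fun<best.fun: best=r
    return best.x,best.fun
E
python3 - <<'E'
from h import *
w=cam("wrist","w2");s=cam("scene");t=cam("top");st=env.get_state();print(st["tcp_pos"],np.abs(st["qvel"]).max())
R=Rt(st);print("y yaw",np.arctan2(R[1,1],R[0,1]))
M=[]
for p in (w,s,t):
    o=models.outline_of("prop_mid",p)
    print([(x["conf"],x["location"],x["pixels"].sum()) for x in o[:3]]);M.append(o[0]["pixels"].astype(float) if o else None)
print("w",fitbox([(w,M[0])],(.588,-.002,1.17),.015,.015,0,.09))
print("s",fitbox([(s,M[1])],(.588,-.002,1.17),.015,.015,0,.09))
for n,z in dict(hinge=.04,fixed_hole=.06,swing_hole=.076,push_point=.04,pin_knob=.079).items():
    for x in models.pinpoint(n,w)[:2]: print(n,np.round(x["location"],1),round(x["conf"],2),atz(w,x["location"],z).round(4))
for n in("fixed hole",): print([atz(w,u,z).round(4) for u,z in (((397,288),.06),((249,307),.076))])
v=cv2.resize(w["pixels"][120:340,200:440],None,fx=3,fy=3,interpolation=cv2.INTER_CUBIC);cv2.imwrite("pics/w2z.png",v[:600,:720])
E
```

```text
[0.52423081 0.03382474 0.25150847] 0.005405646997086114
y yaw 1.1713664918512636
[(0.57, [313.0, 278.7], np.int64(2109))]
[(0.8, [318.1, 243.9], np.int64(576))]
[(0.57, [306.3, 235.6], np.int64(169))]
w (array([ 5.85145996e-01, -1.56730750e-03,  2.78649278e+00]), np.float64(0.08177711743559535))
s (array([5.84231189e-01, 8.96749545e-04, 1.10285652e+00]), np.float64(0.09885623965450718))
hinge [309.  162.8] 0.61 [0.4869 0.0359 0.04  ]
fixed_hole [392.1 290.2] 0.92 [0.6246 0.0623 0.06  ]
swing_hole [243.3 307.4] 0.57 [ 0.5797 -0.0686  0.076 ]
swing_hole [394.  289.8] 0.37 [0.6166 0.064  0.076 ]
pin_knob [405.4 175. ] 0.95 [0.5224 0.1069 0.079 ]
pin_knob [575.8  93.1] 0.7 [0.514  0.2469 0.079 ]
[array([0.6242, 0.0673, 0.06  ]), array([ 0.5813, -0.0636,  0.076 ])]
```

View pics/w2z.png

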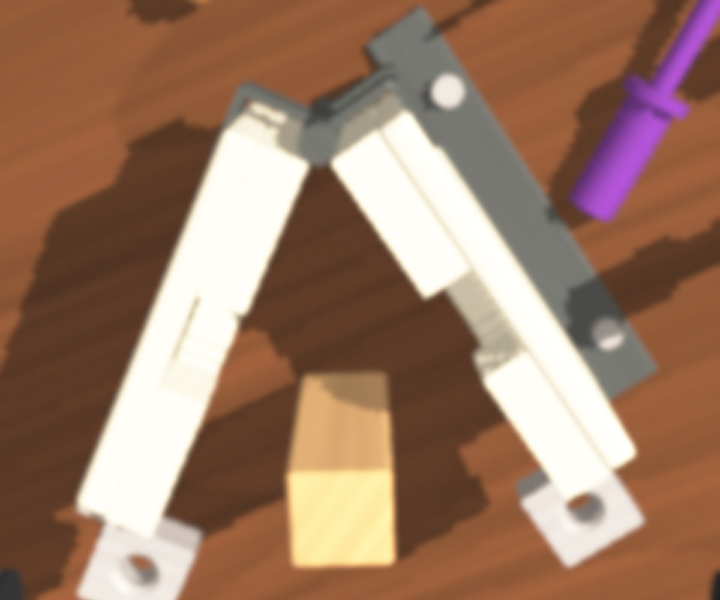

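```bash
python3 - <<'E'
from h import *
w=cam("wrist");st=env.get_state();print(st["tcp_pos"])
c=np.array([atz(w,(200+u/3,120+v/3),.09) for u,v in ((288,472),(392,470),(395,565),(293,567))]);print(c.round(4),c.mean(0))
for i in range(4):
    d=c[(i+1)%4]-c[i];print(np.linalg.norm(d),np.arctan2(d[1],d[0]))
z=[atz(w,(200+585/3,120+507/3),.06),atz(w,(200+136/3,120+570/3),.076),atz(w,(200+318/3,120+150/3),.04)];print(np.round(z,4))
h=np.array([.488,.037]);
for q in z[:2]: d=q[:2]-h;print(np.linalg.norm(d),np.arctan2(d[1],d[0]))
E
```

```text
[0.52448383 0.03295642 0.25127865]
[[ 0.5663 -0.0101  0.09  ]
 [ 0.5773  0.0172  0.09  ]
 [ 0.6053  0.0065  0.09  ]
 [ 0.5943 -0.0211  0.09  ]] [ 0.5857816  -0.00189304  0.09      ]
0.02944971289746583 1.1896219238391361
0.02998495698893535 -0.3660706795102259
0.02968399456573061 -1.9509579680928109
0.03001239585961178 2.7677019999266284
[[ 0.6249  0.0637  0.06  ]
 [ 0.583  -0.0694  0.076 ]
 [ 0.4922  0.0296  0.04  ]]
0.139467269936605 0.1928196247059091
0.14258316632234508 -0.841859706573971
```

```bash
python3 - <<'E'
from h import *
print(plan((.5857,-.0012,.11),1.195),plan((.5857,-.0012,.057),1.195))
E
```

```text
[array([14.13, -0.76,  6.97]), np.float64(-0.025)] [array([19.43, -0.76,  6.97]), np.float64(-0.025)]
```

Call:
{"api": "servo_tool", "payload": {"moves": [[1.0,-0.19,1.75,-0.025,0.0],[2.5,-0.19,1.74,0,0.0],[2.6,-0.19,1.74,0,0.0],[2.6,-0.19,1.74,0,0.0],[2.6,0,0,0,0.0],[1.8,0,0,0,0.0],[1.0,0,0,0,0.0],[0,0,0,0,0.0],[0,0,0,0,0.0],[0,0,0,0,0.0]]}}

```text
clock: 5.5
tcp_pos: [0.587, -0.0001, 0.1113]
orientation: [0.695, 0.132, 0.694, -0.132]
wrist_force: [-0.0, -0.8, -1.2]
finger_gap: 0.0425
```

```bash
python3 - <<'E'
from h import *
w=cam("wrist","w3");st=env.get_state();print(st["tcp_pos"],st["finger_gap"])
print(plan((.5857,-.0012,.057),1.195))
E
```

```text
[ 5.86876605e-01 -3.85055038e-05  1.11219763e-01] 0.04275206272577462
[array([ 5.42, -0.15, -0.08]), np.float64(0.0)]
```

View pics/w3.png

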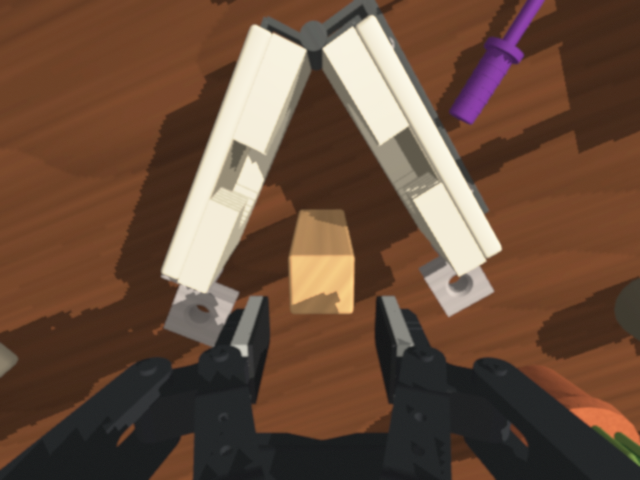

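```bash
python3 - <<'E'
from h import *
w=cam("wrist");st=env.get_state()
c=np.array([atz(w,u,.09) for u in ((290,255),(353,254),(354,311),(291,313))]);print(c.round(4),c.mean(0))
m=c.mean(0);print(plan((m[0],m[1],.057)))
print(atz(w,(460,284),.06),atz(w,(201,312),.076),atz(w,(315,35),.08))
E
```

```text
[[ 0.5657 -0.0085  0.09  ]
 [ 0.5757  0.018   0.09  ]
 [ 0.6028  0.0085  0.09  ]
 [ 0.5928 -0.0196  0.09  ]] [ 5.84274639e-01 -3.94950242e-04  9.00000000e-02]
[array([ 5.4 , -0.13, -0.22])]
[0.62479455 0.06459629 0.06      ] [ 0.58198204 -0.06625969  0.076     ] [0.48556159 0.03564574 0.08      ]
```

Consistent to about 1.5 mm. Next: descend, grip and lift.

Call:
{"api": "servo_tool", "payload": {"moves": [[2.0,-0.13,-0.2,0,0.0],[1.8,0,0,0,0.0],[1.1,0,0,0,0.0],[0.5,0,0,0,0.0],[0,0,0,0,0.0],[0,0,0,0,0.6],[0,0,0,0,0.6],[0,0,0,0,0.6],[0,0,0,0,0.6],[0,0,0,0,0.6]], "grip_force": 40}}

```text
clock: 6.85
tcp_pos: [0.5845, -0.0006, 0.0569]
orientation: [0.695, 0.132, 0.694, -0.132]
wrist_force: [-0.5, -0.3, 4.5]
finger_gap: 0.0296
```

Call:
{"api": "servo_tool", "payload": {"moves": [[-1.5,0,0,0,0.6],[-3,0,0,0,0.6],[-4,0,0,0,0.6],[-2.5,-2,0.5,0,0.6],[0,-5,1.4,0,0.6],[0,-5,1.4,0,0.6],[0,-5,1.4,0,0.6],[0,-5,1.4,0,0.6],[0,-5,1.4,0,0.6],[0,-3.9,1.0,0,0.6]]}}

```text
clock: 8.1
tcp_pos: [0.549, -0.3211, 0.1666]
orientation: [0.695, 0.133, 0.695, -0.132]
wrist_force: [-0.1, -0.1, 0.1]
finger_gap: 0.0292
```

```bash
python3 - <<'E'
from h import *
w=cam("wrist");w=cam("wrist","w4");s=cam("scene","s4");st=env.get_state();print(st["tcp_pos"],st["finger_gap"],st["wrist_force"])
for p in(w,s):
  for x in models.pinpoint("bat",p)[:2]: print(x["conf"],x["location"],atz(p,x["location"],0))
print(plan((.548,-.319,.073)))
E
```

```text
[ 0.54882179 -0.32106652  0.1661809 ] 0.029355870992657993 [-0.63670613  0.13344092 -0.68744913]
0.94 [331.0, 219.3] [ 0.55596993 -0.32309251  0.        ]
0.68 [194.2, 168.2] [ 0.70765328 -0.35992023  0.        ]
0.6 [260.2, 150.1] [ 5.48001974e-01 -3.24901356e-01 -1.11022302e-16]
[array([ 9.32, -0.09, -0.09])]
```

View pics/w4.png

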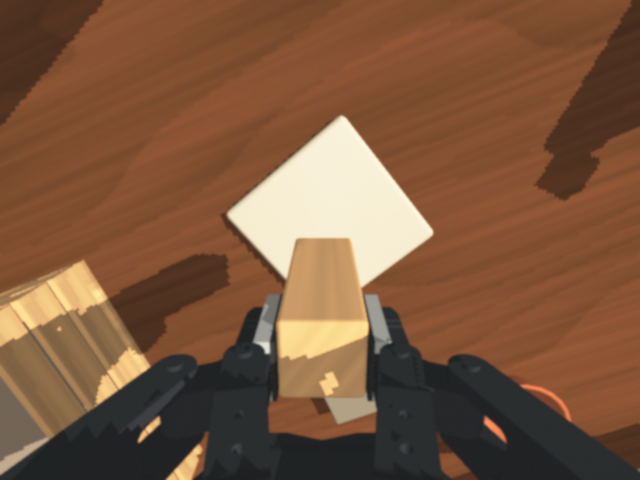

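View pics/s4.png

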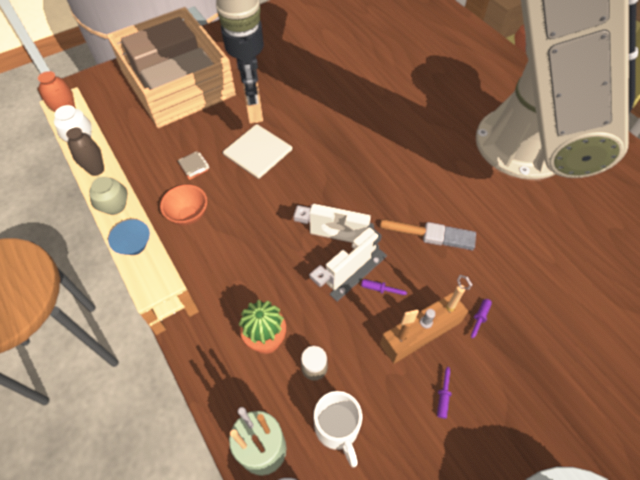

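Call:
{"api": "servo_tool", "payload": {"moves": [[2,0,0,0,0.6],[3,0,0,0,0.6],[2.5,0,0,0,0.6],[1.3,0,0,0,0.6],[0.5,0,0,0,0.6],[0.3,0,0,0,0.6],[0,0,0,0,0.6],[0,0,0,0,0.6],[0,0,0,0,0.6],[0,0,0,0,0.6]]}}

```text
clock: 9.6
tcp_pos: [0.5497, -0.3192, 0.0705]
orientation: [0.695, 0.132, 0.695, -0.132]
wrist_force: [0.6, 0.6, -0.4]
finger_gap: 0.0295
```

Call:
{"api": "servo_tool", "payload": {"moves": [[0.1,0,0,0,0.6],[0.1,0,0,0,0.6],[0,0,0,0,0.6],[0,0,0,0,0.0],[0,0,0,0,0.0],[0,0,0,0,0.0],[0,0,0,0,0.0],[-1,0,0,0,0.0],[-4,0,0,0,0.0],[-5,0,0,0,0.0]]}}

```text
clock: 10.85
tcp_pos: [0.549, -0.3186, 0.1688]
orientation: [0.694, 0.132, 0.695, -0.132]
wrist_force: [0.2, -0.5, 0.8]
finger_gap: 0.0426
```

```bash
python3 - <<'E'
from h import *
w=cam("wrist","w5");s=cam("scene","s5");t=cam("top","t5");st=env.get_state();print(st["tcp_pos"])
R=Rt(st);d=np.array([.5095,-.085,.17])-st["tcp_pos"]
print(plan((.5095,-.085,.17),.726))
for n,z in dict(swing_hole=.076,push_point=.04,fixed_hole=.06,hinge=.04).items():
  for p in(s,t):
    for x in models.pinpoint(n,p)[:1]: print(n,round(x["conf"],2),atz(p,x["location"],z).round(4))
cv2.imwrite("pics/s5z.png",cv2.resize(s["pixels"][80:380,150:500],None,fx=2,fy=2))
E
```

```text
[ 0.5516431  -0.32061329  0.1728009 ]
[array([  0.14,  20.37, -12.57]), np.float64(0.469)]
swing_hole 0.68 [ 0.5842 -0.0649  0.076 ]
swing_hole 0.67 [ 0.5876 -0.0641  0.076 ]
push_point 0.6 [ 0.5335 -0.0677  0.04  ]
push_point 0.58 [ 0.5441 -0.0499  0.04  ]
fixed_hole 0.91 [0.6278 0.0663 0.06  ]
fixed_hole 0.78 [0.6266 0.0718 0.06  ]
hinge 0.69 [0.484 0.044 0.04 ]
hinge 0.67 [0.4871 0.0364 0.04  ]
```

View pics/s5z.png

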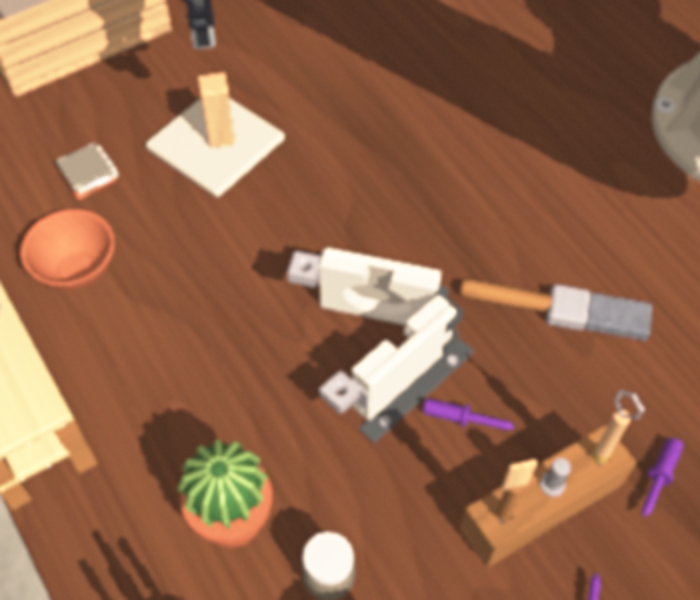

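Scene view: the prop stands upright on the bat at about zoom (218,115). Next I go to the outside of the swinging half with the fingers shut.

Call:
{"api": "servo_tool", "payload": {"moves": [[0,4.08,-2.52,0,1],[0,4.08,-2.51,0,1],[0,4.08,-2.51,0,1],[0,4.08,-2.51,0,1],[0,4.07,-2.51,0,1],[1.5,0,0,0.157,1],[4,0,0,0.156,1],[4,0,0,0.156,1],[2,0,0,0,1],[0,0,0,0,1]]}}

```text
clock: 12.65
tcp_pos: [0.5058, -0.0827, 0.0514]
orientation: [0.643, 0.29, 0.647, -0.29]
wrist_force: [-0.1, -0.3, 0.3]
finger_gap: 0.0002
```

```bash
python3 - <<'E'
from h import *
w=cam("wrist","w6");st=env.get_state();print(st["tcp_pos"],st["finger_gap"],st["wrist_force"])
print(plan((.5095,-.085,.035),.726))
E
```

```text
[ 0.50693418 -0.08310851  0.05272726] -0.0001867616726841283 [1.20343968 0.31371485 0.44102088]
[array([1.77, 0.07, 0.31]), np.float64(0.0)]
```

View pics/w6.png

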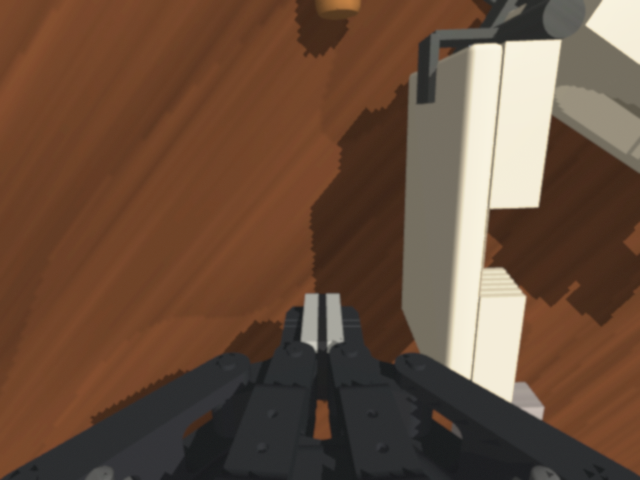

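Call:
{"api": "servo_tool", "payload": {"moves": [[0.6,0.8,0.3,0,1],[0,0.8,0,0,1],[0,0.7,0,0,1],[0,0.55,0.2,-0.05,1],[0,1.06,0.39,-0.1,1],[0,1.06,0.39,-0.1,1],[0,1.06,0.39,-0.1,1],[0,1.06,0.39,-0.1,1],[0,0,0,0,1],[0,0,0,0,1]]}}

```text
clock: 13.95
tcp_pos: [0.57, -0.0437, 0.0474]
orientation: [0.693, 0.139, 0.693, -0.139]
wrist_force: [0.4, -0.2, -0.8]
finger_gap: 0.0
```

```bash
python3 - <<'E'
from h import *
w=cam("wrist","w7");t=cam("top");st=env.get_state();print(st["tcp_pos"],st["finger_gap"],st["wrist_force"])
s=cam("scene")
v=np.hstack([cv2.resize(t["pixels"][180:330,200:400],None,fx=2,fy=2),cv2.resize(s["pixels"][180:330,230:430],None,fx=2,fy=2)]);cv2.imwrite("pics/t7.png",v)
E
```

```text
[ 0.56980547 -0.04385471  0.04739443] -0.00012403991775129013 [-0.07844689  0.63204485 -1.08936136]
```

View pics/w7.png

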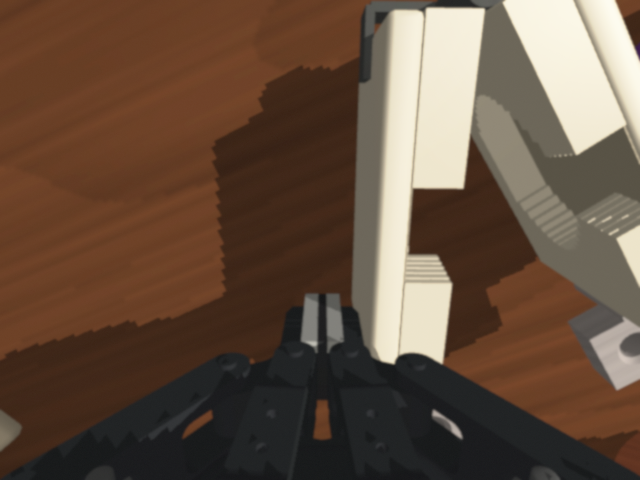

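View pics/t7.png

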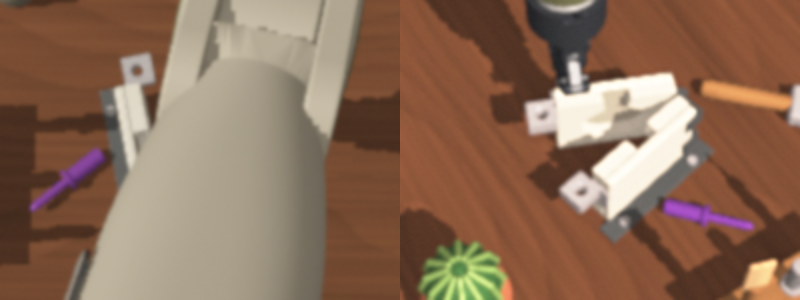

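Call:
{"api": "servo_tool", "payload": {"moves": [[0,0.8,0.3,-0.08,1],[0,1.06,0.39,-0.1,1],[0,1.06,0.39,-0.1,1],[0,1.06,0.39,-0.1,1],[0,1.06,0.39,-0.1,1],[0,0.5,0.2,-0.05,1],[0,0,0,0,1],[0,0,0,0,1],[0,0,0,0,1],[0,0,0,0,1]]}}

```text
clock: 15.35
tcp_pos: [0.5996, 0.0064, 0.0473]
orientation: [0.706, -0.048, 0.705, 0.048]
wrist_force: [-0.5, -0.1, 0.3]
finger_gap: -0.0001
```

```bash
python3 - <<'E'
from h import *
w=cam("wrist","w8");st=env.get_state();print(st["tcp_pos"],st["finger_gap"],st["wrist_force"])
R=Rt(st);print(np.arctan2(R[1,1],R[0,1]))
E
```

```text
[0.5995972  0.00643915 0.04733768] -1.7769867025334644e-05 [-0.09702503  0.07872921  1.08886093]
1.7055194133223157
```

View pics/w8.png

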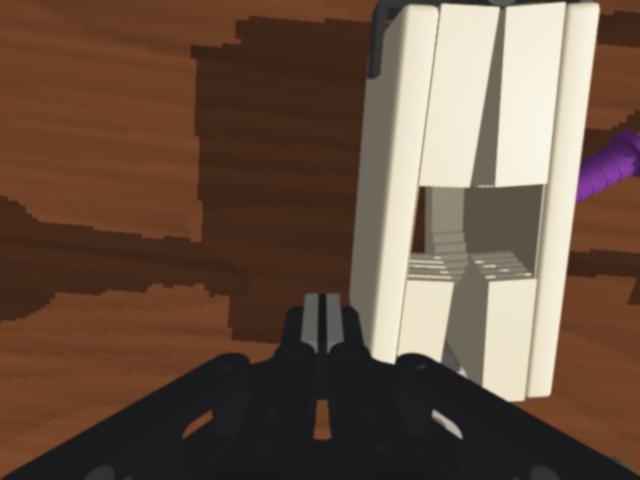

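Call:
{"api": "servo_tool", "payload": {"moves": [[0,0.6,0.2,-0.06,1],[0,0.5,0.15,-0.04,1],[0,0.2,0,0,1],[0,0.15,0,0,1],[0,0.1,0,0,1],[0,0,0,0,1],[0,0,0,0,1],[0,0,0,0,1],[0,0,0,0,1],[0,0,0,0,1]]}}

```text
clock: 16.65
tcp_pos: [0.6008, 0.0213, 0.0475]
orientation: [0.703, -0.083, 0.702, 0.082]
wrist_force: [3.3, -5.0, -0.8]
finger_gap: -0.0003
```

```bash
python3 - <<'E'
from h import *
w=cam("wrist","w9");st=env.get_state();print(st["tcp_pos"],st["finger_gap"],st["wrist_force"])
R=Rt(st);print(np.arctan2(R[1,1],R[0,1]))
E
```

```text
[0.60079719 0.02133577 0.04750998] -0.0002303588451229363 [ 1.98871933 -4.52950019 -0.07070802]
1.804741364112678
```

View pics/w9.png

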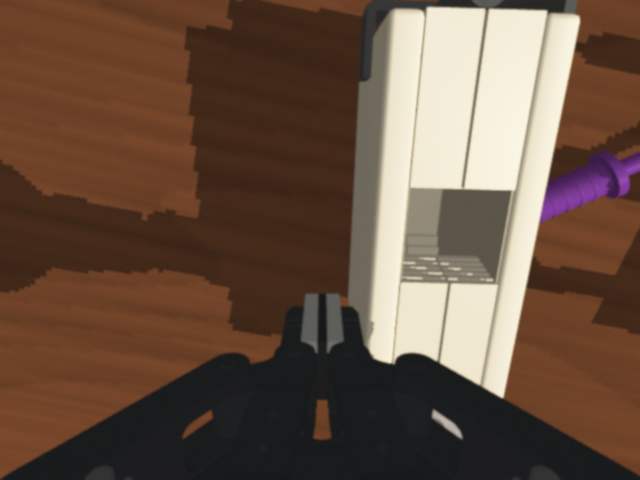

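```bash
python3 - <<'E'
from h import *
w=cam("wrist")
P=np.array([atz(w,u,.08) for u in((487,12),(464,187),(448.5,285),(443,355))]);print(P.round(4));d=P[-1]-P[0];print(np.arctan2(d[1],d[0]))
E
```

```text
[[0.4918 0.0367 0.08  ]
 [0.5353 0.0461 0.08  ]
 [0.5655 0.0518 0.08  ]
 [0.5899 0.0584 0.08  ]]
0.21762429536850583
```

Call:
{"api": "servo_tool", "payload": {"moves": [[0,0.2,0,0,1],[0,0.1,0,0,1],[0,0,0,0,1],[0,0,0,0,1],[0,-0.5,0,0,1],[0,-3,0,0,1],[-3,-2,0,0,0.2],[-6,0,0,0,0.2],[-6,2,-2,0,0.2],[-4,4,-3,0,0.2]]}}

```text
clock: 18.0
tcp_pos: [0.5524, 0.0169, 0.2352]
orientation: [0.703, -0.082, 0.701, 0.083]
wrist_force: [1.1, 0.0, 0.4]
finger_gap: 0.0343
```

```bash
python3 - <<'E'
from h import *
w=cam("wrist");w=cam("wrist","w10");st=env.get_state();print(st["tcp_pos"],np.abs(st["qvel"]).max())
for n,z in dict(hinge=.04,fixed_hole=.06,swing_hole=.076,mould_top=.08,pin_knob=.079,rack=0).items():
    for x in models.pinpoint(n,w)[:3]: print(n,np.round(x["location"],1),round(x["conf"],2),atz(w,x["location"],z).round(4))
E
```

```text
[0.55065014 0.01956278 0.2383108 ] 0.09791566585551602
hinge [356.5 139.4] 0.68 [0.4874 0.0353 0.04  ]
hinge [438.4 377.2] 0.29 [0.7017 0.1822 0.04  ]
fixed_hole [347.8 295.3] 0.64 [0.6226 0.0618 0.06  ]
swing_hole [351.5 303.5] 0.79 [0.6221 0.0639 0.076 ]
swing_hole [323.2 253.9] 0.38 [0.5828 0.0288 0.076 ]
mould_top [352.9 224.8] 0.91 [0.5513 0.046  0.08  ]
pin_knob [420.3 207.3] 0.79 [0.5248 0.095  0.079 ]
pin_knob [602.  238.7] 0.66 [0.5152 0.2488 0.079 ]
rack [550.  213.3] 0.77 [0.5136 0.2495 0.    ]
```

View pics/w10.png

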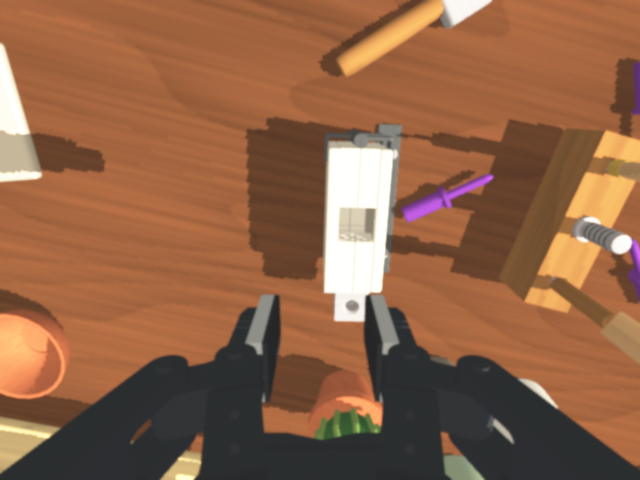

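```bash
python3 - <<'E'
from h import *
print(plan((.487,.249,.26),1.54))
E
```

```text
[array([-2.86, 24.11, -0.9 ]), np.float64(0.265)]
```

Call:
{"api": "servo_tool", "payload": {"moves": [[-1.5,3.0,-0.2,0,0.0],[-1.2,5.0,-0.2,0,0.0],[0,5.0,-0.2,0,0.0],[0,5.0,-0.2,0,0.0],[0,4.0,-0.1,0,0.0],[0,2.1,0,0.13,0.0],[0,0,0,0.135,0.0],[0,0,0,0,0.0],[0,0,0,0,0.0],[0,0,0,0,0.0]]}}

```text
clock: 19.65
tcp_pos: [0.4873, 0.2487, 0.2596]
orientation: [0.707, 0.01, 0.707, -0.01]
wrist_force: [0.1, 0.6, -0.2]
finger_gap: 0.0429
```

```bash
python3 - <<'E'
from h import *
w=cam("wrist","w11");st=env.get_state();print(st["tcp_pos"],np.abs(st["qvel"]).max(),st["finger_gap"])
for n,z in dict(pin_knob=.079,rack=0).items():
    for x in models.pinpoint(n,w)[:3]: print(n,np.round(x["location"],1),round(x["conf"],2),atz(w,x["location"],z).round(4))
E
```

```text
[0.48731138 0.24874315 0.25967752] 0.005304685093700134 0.042557631574274314
pin_knob [323.2 236.8] 0.91 [0.512  0.2474 0.079 ]
pin_knob [352.   84.4] 0.82 [0.3888 0.2734 0.079 ]
pin_knob [444.  264.4] 0.64 [0.5412 0.3545 0.079 ]
rack [322.5 210.8] 0.76 [0.508 0.247 0.   ]
```

View pics/w11.png

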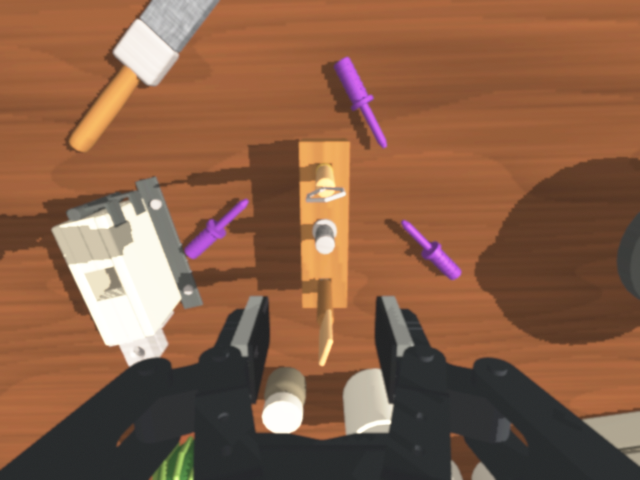

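```bash
python3 - <<'E'
from h import *
w=cam("wrist");cv2.imwrite("pics/w11z.png",cv2.resize(w["pixels"][130:380,260:390],None,fx=2.4*2,fy=2.4,interpolation=cv2.INTER_CUBIC) if 0 else cv2.resize(w["pixels"][150:300,270:390],None,fx=4,fy=4,interpolation=cv2.INTER_CUBIC))
X=np.array([.512,.2474,.079])
print(proj(w,[[.512,.2474,.099],[.512,.2474,.059],[.512,.2474,.079]]))
E
```

```text
[[322.98862027 243.89845634]
 [322.88494254 230.05389973]
 [322.93387959 236.5886859 ]]
```

View pics/w11z.png

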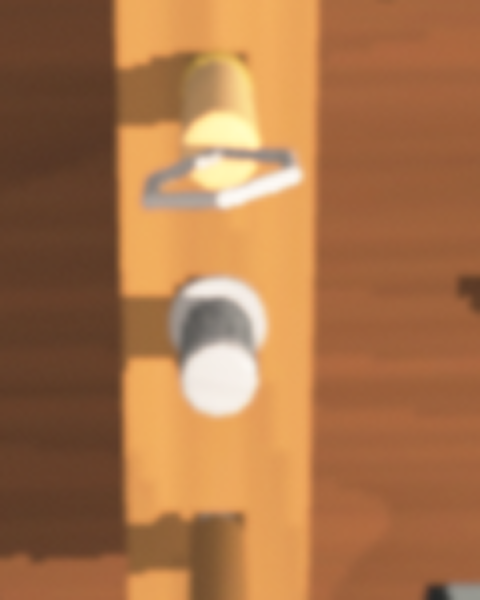

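```bash
python3 - <<'E'
from h import *
print(plan((.5095,.2489,.11)))
E
```

```text
[array([14.99,  0.06,  2.22])]
```

Call:
{"api": "servo_tool", "payload": {"moves": [[0,0.06,0.7,0,0.0],[0,0,0.8,0,0.0],[1,0,0.7,0,0.0],[3,0,0,0,0.0],[4,0,0,0,0.0],[4,0,0,0,0.0],[2,0,0,0,0.0],[1,0,0,0,0.0],[0,0,0,0,0.0],[0,0,0,0,0.0]]}}

```text
clock: 21.1
tcp_pos: [0.51, 0.2494, 0.1109]
orientation: [0.708, 0.011, 0.706, -0.01]
wrist_force: [0.2, 0.0, -0.1]
finger_gap: 0.0423
```

```bash
python3 - <<'E'
from h import *
w=cam("wrist","w12");s=cam("scene");st=env.get_state();print(st["tcp_pos"],st["wrist_force"])
cv2.imwrite("pics/s12.png",cv2.resize(s["pixels"][220:400,340:540],None,fx=3,fy=3))
print(proj(w,[[.5125,.2489,.099]]))
E
```

```text
[0.51001978 0.24937779 0.11104236] [ 0.62176269  0.80692619 -0.83561081]
[[324.54924031 303.75350436]]
```

View pics/w12.png

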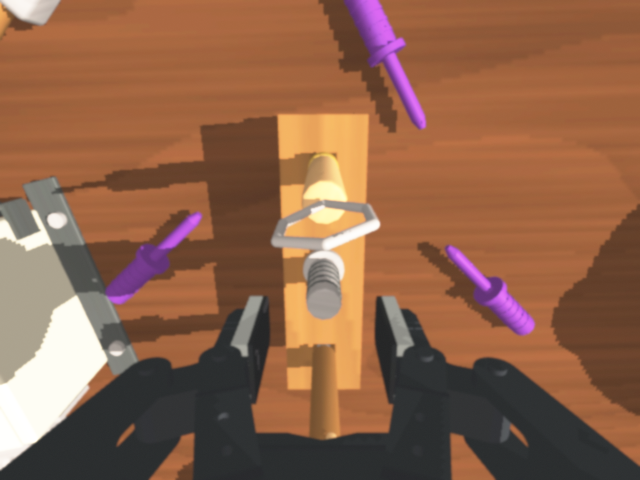

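View pics/s12.png

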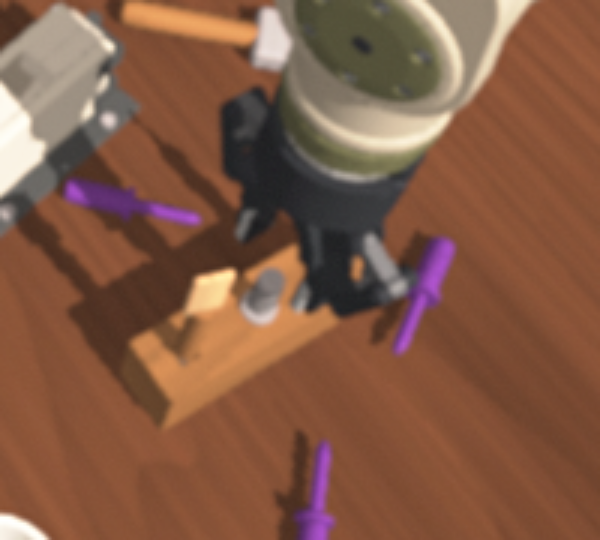

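Call:
{"api": "servo_tool", "payload": {"moves": [[0.8,0,0,0,0.0],[0.8,0,0,0,0.0],[0.8,0,0,0,0.0],[0.8,0,0,0,0.0],[0.7,0,0,0,0.0],[0.4,0,0,0,0.0],[0,0,0,0,0.0],[0,0,0,0,0.0],[0,0,0,0,0.0],[0,0,0,0,0.0]]}}

```text
clock: 22.45
tcp_pos: [0.5093, 0.2492, 0.0671]
orientation: [0.707, 0.011, 0.707, -0.01]
wrist_force: [-0.8, -0.2, 0.9]
finger_gap: 0.0427
```

```bash
python3 - <<'E'
from h import *
w=cam("wrist","w13");st=env.get_state();print(st["tcp_pos"],st["wrist_force"],st["finger_gap"])
E
```

```text
[0.50927524 0.2491601  0.06708561] [-0.18918663  0.70658656 -0.19525865] 0.04274002465231998
```

View pics/w13.png

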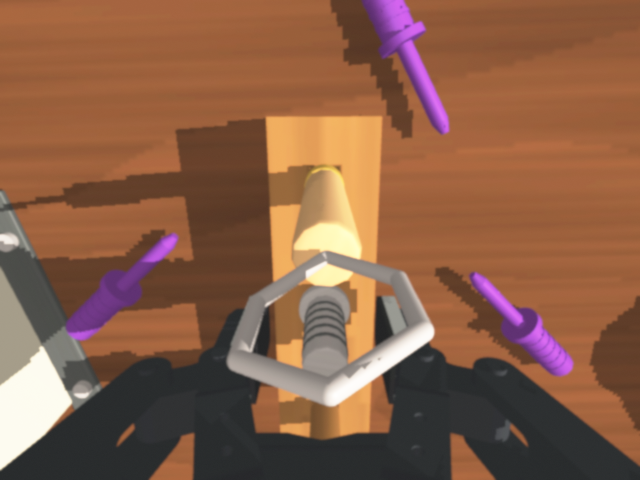

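Call:
{"api": "servo_tool", "payload": {"moves": [[0,0,0,0,0.9],[0,0,0,0,0.9],[0,0,0,0,0.9],[0,0,0,0,0.9],[0,0,0,0,0.9],[-0.8,0,0,0,0.9],[-2,0,0,0,0.9],[-3,0,0,0,0.9],[-3,0,0,0,0.9],[-2.2,0,0,0,0.9]], "grip_force": 60}}

```text
clock: 23.75
tcp_pos: [0.5094, 0.2491, 0.1785]
orientation: [0.707, 0.011, 0.707, -0.01]
wrist_force: [0.6, -0.3, 0.5]
finger_gap: 0.0143
```

```bash
python3 - <<'E'
from h import *
w=cam("wrist","w14");s=cam("scene","s14");t=cam("top");st=env.get_state();print(st["tcp_pos"],st["wrist_force"],st["finger_gap"])
cv2.imwrite("pics/s14.png",np.hstack([cv2.resize(s["pixels"][180:380,320:520],None,fx=2,fy=2),cv2.resize(t["pixels"][180:380,100:300],None,fx=2,fy=2)]))
E
```

```text
[0.50992865 0.24936807 0.17804152] [ 0.57423552  0.54181097 -0.05683555] 0.014137397784581045
```

View pics/w14.png

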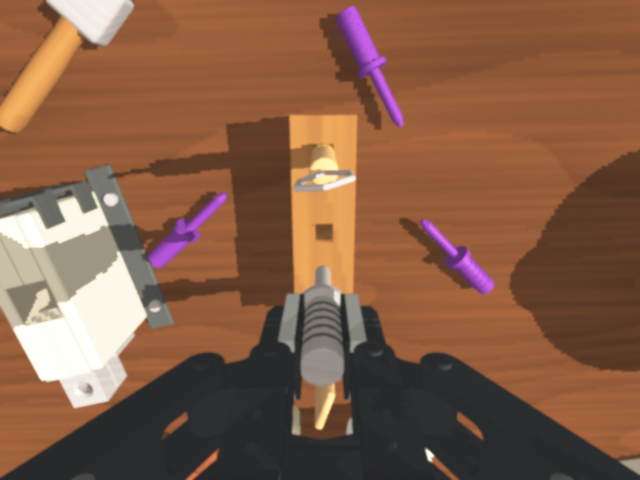

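View pics/s14.png

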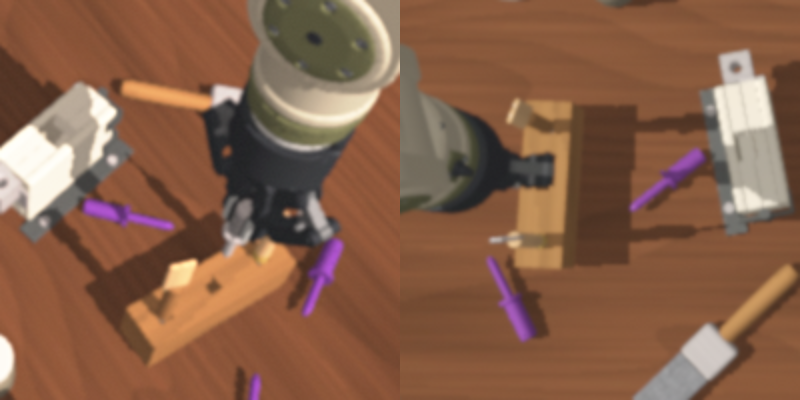

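```bash
python3 - <<'E'
from h import *
w=cam("wrist");st=env.get_state();R=Rt(st)
for u,z in(((323,266),.121),((322,362),.210)):
  X=atz(w,u,z);print(X,R.T@(X-st["tcp_pos"]))
print(plan((.620,.0638,.178),1.785))
E
```

```text
[0.51273844 0.24835949 0.121     ] [ 0.05578197 -0.00066374  0.00357427]
[0.51134435 0.2477766  0.21      ] [-0.03321868 -0.00126941  0.00223235]
[array([ -0.12, -18.19,  11.63]), np.float64(-0.244)]
```

Call:
{"api": "servo_tool", "payload": {"moves": [[0,-3,0.3,0,0.9],[0,-4,1.6,0,0.9],[0,-4,2.7,0,0.9],[0,-4,3,0,0.9],[0,-3.2,3,0,0.9],[0,0,1,-0.124,0.9],[0,0,0,-0.12,0.9],[0,0,0,0,0.9],[0,0,0,0,0.9],[0,0,0,0,0.9]]}}

```text
clock: 25.2
tcp_pos: [0.6194, 0.064, 0.1766]
orientation: [0.703, -0.075, 0.703, 0.075]
wrist_force: [-0.1, 0.4, -0.8]
finger_gap: 0.0145
```

```bash
python3 - <<'E'
from h import *
w=cam("wrist","w15");st=env.get_state();print(st["tcp_pos"],np.abs(st["qvel"]).max(),st["finger_gap"])
for n,z in dict(swing_hole=.076,mould_top=.08).items():
    for x in models.pinpoint(n,w)[:3]: print(n,np.round(x["location"],1),round(x["conf"],2),atz(w,x["location"],z).round(4))
cv2.imwrite("pics/w15z.png",cv2.resize(w["pixels"][200:400,220:420],None,fx=3,fy=3,interpolation=cv2.INTER_CUBIC))
R=Rt(st);tip=st["tcp_pos"]+R@np.array([.057,-.0007,.003]);print("tip",tip,proj(w,[tip]))
E
```

```text
[0.61944326 0.06396098 0.1767907 ] 0.0051596577177845755 0.01414163910974191
swing_hole [321.3 241.8] 0.84 [0.6223 0.0625 0.076 ]
mould_top [322.8 128. ] 0.58 [0.5512 0.0482 0.08  ]
tip [0.62251608 0.06391617 0.1197903 ] [[323.53576781 267.54038297]]
```

View pics/w15z.png

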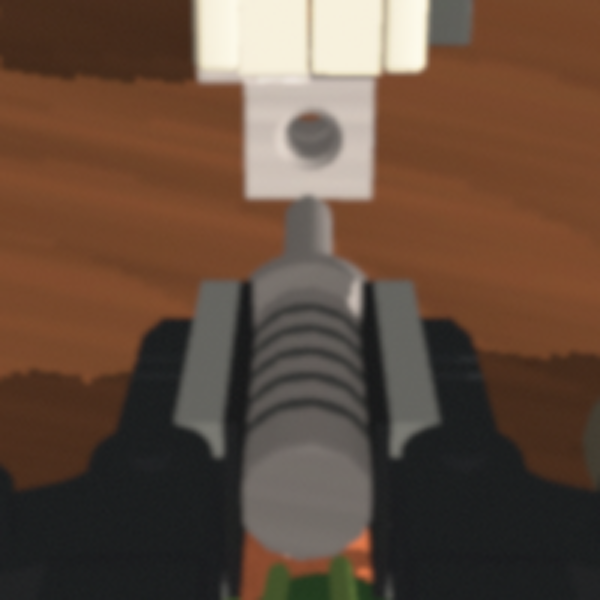

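```bash
python3 - <<'E'
from h import *
w=cam("wrist");st=env.get_state();R=Rt(st)
h=atz(w,(323.3,246),.076);print(h,R.T@(h-st["tcp_pos"]))
lc=atz(w,(220+310/3,200+139.5/3),.076);print("lugc",lc)
for u in((323,267),(322.8,266)):
  X=atz(w,u,.120);print(X,R.T@(X-st["tcp_pos"]))
X=atz(w,(220+307/3,200+497/3),.209);print("top",R.T@(X-st["tcp_pos"]))
E
```

```text
[0.62528697 0.06440133 0.076     ] [ 0.10103027 -0.00069576  0.00559676]
lugc [0.62562515 0.06449744 0.076     ]
[0.62261349 0.06351942 0.12      ] [ 0.05702936 -0.00099022  0.00281134]
[0.6220552  0.06328503 0.12      ] [ 0.05702917 -0.00110062  0.002216  ]
top [-0.03197074 -0.00140948  0.00250565]
```

Call:
{"api": "servo_tool", "payload": {"moves": [[0.5,0.03,0.28,0,0.9],[1.2,0,0,0,0.9],[1.2,0,0,0,0.9],[0.5,0,0,0,0.9],[0,0,0,0,0.9],[0,0,0,0,0.9],[0,0,0,0,0.9],[0,0,0,0,0.9],[0,0,0,0,0.9],[0,0,0,0,0.9]]}}

```text
clock: 26.65
tcp_pos: [0.6224, 0.0646, 0.143]
orientation: [0.703, -0.076, 0.703, 0.076]
wrist_force: [0.1, -0.2, -0.8]
finger_gap: 0.0146
```

```bash
python3 - <<'E'
from h import *
w=cam("wrist","w16");st=env.get_state();print(st["tcp_pos"],np.abs(st["qvel"]).max(),st["wrist_force"])
cv2.imwrite("pics/w16z.png",cv2.resize(w["pixels"][200:400,220:420],None,fx=3,fy=3,interpolation=cv2.INTER_CUBIC))
R=Rt(st);tip=st["tcp_pos"]+R@np.array([.057,-.001,.0026]);print("tip",tip,proj(w,[tip]))
s=cam("scene");cv2.imwrite("pics/s16z.png",cv2.resize(s["pixels"][200:320,260:420],None,fx=4,fy=4,interpolation=cv2.INTER_CUBIC))
E
```

```text
[0.62233128 0.0646341  0.14288551] 0.00103522146467593 [-0.00634422 -0.15799805 -1.0516126 ]
tip [0.62508642 0.06421547 0.08588556] [[323.07594635 266.43012937]]
```

View pics/w16z.png

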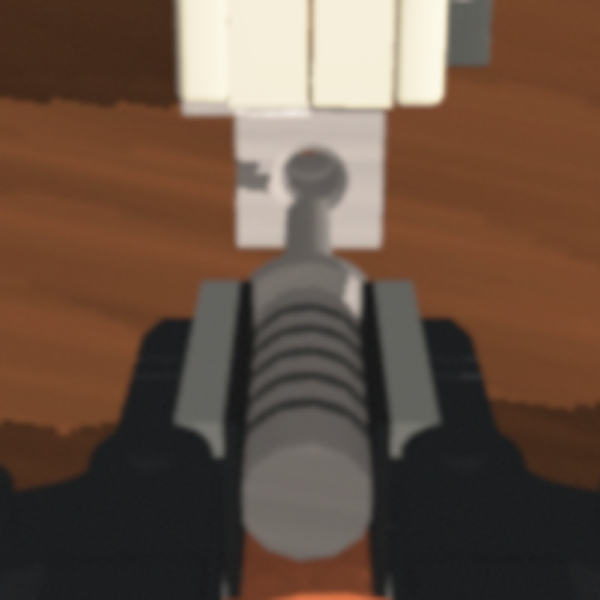

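View pics/s16z.png

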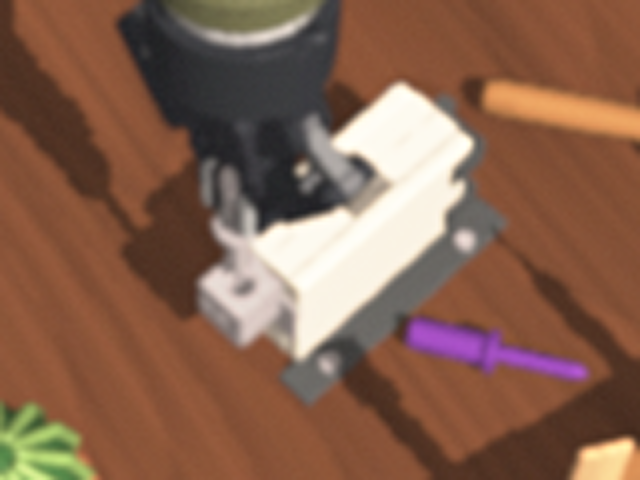

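```bash
python3 - <<'E'
from h import *
w=cam("wrist");st=env.get_state();R=Rt(st)
h=atz(w,(323.4,259.3),.076);print(h,R.T@(h-st["tcp_pos"]))
for v in(264.5,266,267.5):
  X=atz(w,(322.7,v),.0859);print(R.T@(X-st["tcp_pos"]))
E
```

```text
[0.62454876 0.06432185 0.076     ] [ 0.06688196 -0.00078144  0.00210021]
[ 0.05698189 -0.00119924  0.00139564]
[ 0.05698194 -0.00119971  0.00228665]
[ 0.05698198 -0.00120018  0.00317991]
```

Call:
{"api": "servo_tool", "payload": {"moves": [[0.3,0.04,-0.03,0,0.9],[0.3,0,0,0,0.9],[0.3,0,0,0,0.9],[0.3,0,0,0,0.9],[0.3,0,0,0,0.9],[0.3,0,0,0,0.9],[0.3,0,0,0,0.9],[0,0,0,0,0.9],[0,0,0,0,0.9],[0,0,0,0,0.9]]}}

```text
clock: 28.05
tcp_pos: [0.6221, 0.065, 0.122]
orientation: [0.703, -0.076, 0.703, 0.076]
wrist_force: [-0.9, 0.6, -1.8]
finger_gap: 0.0143
```

Call:
{"api": "servo_tool", "payload": {"moves": [[0.3,0,0,0,0.9],[0.3,0,0,0,0.9],[0.3,0,0,0,0.9],[0.3,0,0,0,0.9],[0.3,0,0,0,0.9],[0.2,0,0,0,0.9],[0,0,0,0,0.9],[0,0,0,0,0.9],[0,0,0,0,0.9],[0,0,0,0,0.9]]}}

```text
clock: 29.3
tcp_pos: [0.622, 0.0649, 0.105]
orientation: [0.703, -0.076, 0.703, 0.076]
wrist_force: [1.1, -0.8, -1.1]
finger_gap: 0.0142
```

```bash
python3 - <<'E'
from h import *
w=cam("wrist","w17");st=env.get_state();print(st["tcp_pos"],st["wrist_force"],st["ft_torque"])
cv2.imwrite("pics/w17z.png",cv2.resize(w["pixels"][200:400,220:420],None,fx=3,fy=3,interpolation=cv2.INTER_CUBIC))
E
```

```text
[0.62200877 0.06493788 0.10497913] [-0.28300146  0.31342479 -0.28357093] [-0.03443646  0.03441615  0.00653351]
```

View pics/w17z.png

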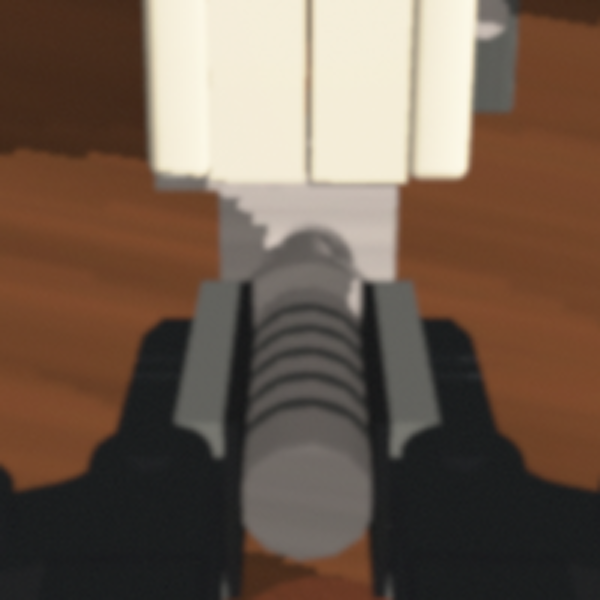

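Call:
{"api": "servo_tool", "payload": {"moves": [[0.4,0,0,0,0.9],[0.4,0,0,0,0.9],[0.4,0,0,0,0.9],[0.3,0,0,0,0.9],[0.2,0,0,0,0.9],[0.1,0,0,0,0.9],[0,0,0,0,0.9],[0,0,0,0,0.9],[0,0,0,0,0.9],[0,0,0,0,0.9]]}}

```text
clock: 30.6
tcp_pos: [0.6219, 0.065, 0.088]
orientation: [0.703, -0.076, 0.703, 0.076]
wrist_force: [-2.8, -0.0, 6.0]
finger_gap: 0.0141
```

```bash
python3 - <<'E'
from h import *
s=cam("scene");st=env.get_state();print(st["tcp_pos"],st["wrist_force"],st["ft_torque"])
cv2.imwrite("pics/s18z.png",cv2.resize(s["pixels"][220:310,270:390],None,fx=5,fy=5,interpolation=cv2.INTER_CUBIC))
E
```

```text
[0.62187719 0.06498702 0.08799677] [-1.99952962  0.62441641  4.92382685] [-0.07941681  0.55369059 -0.01462173]
```

View pics/s18z.png

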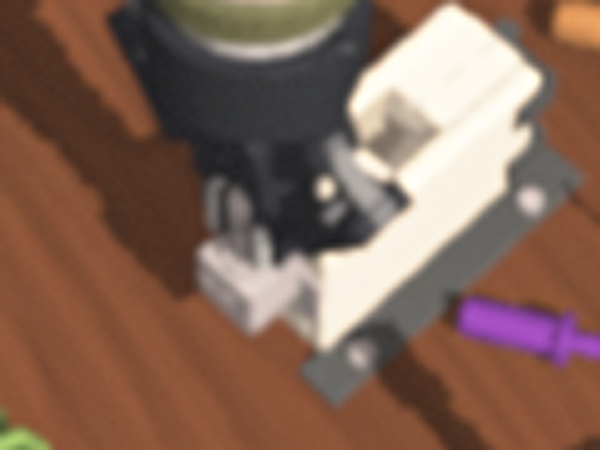

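Call:
{"api": "servo_tool", "payload": {"moves": [[0.1,0,0,0,0.9],[0,0,0,0,0.9],[0,0,0,0,0.0],[0,0,0,0,0.0],[0,0,0,0,0.0],[0,0,0,0,0.0],[-1,0,0,0,0.0],[-3,0,0,0,0.0],[-4,0,-1,0,-0.5],[-3,0,-4,0,-1]]}}

```text
clock: 31.9
tcp_pos: [0.5748, 0.0542, 0.1981]
orientation: [0.704, -0.076, 0.702, 0.076]
wrist_force: [0.6, 0.1, 1.4]
finger_gap: 0.0771
```

```bash
python3 - <<'E'
from h import *
w=cam("wrist");w=cam("wrist","w19");s=cam("scene");st=env.get_state();print(st["tcp_pos"],st["wrist_force"],np.abs(st["qvel"]).max())
for p in (w,s):
 for n,z in dict(pin_knob=.100,mould_top=.08,hinge=.04,swing_hole=.076).items():
    for x in models.pinpoint(n,p)[:2]: print(n,np.round(x["location"],1),round(x["conf"],2),atz(p,x["location"],z).round(4))
cv2.imwrite("pics/s19z.png",cv2.resize(s["pixels"][220:310,270:390],None,fx=5,fy=5,interpolation=cv2.INTER_CUBIC))
E
```

```text
[0.57337071 0.05415457 0.19897836] [-0.45999946  1.42196088  0.09828166] 0.052828903210906226
pin_knob [402.8 185.3] 0.73 [0.5262 0.0949 0.1   ]
pin_knob [321.6 315.3] 0.62 [0.6277 0.0641 0.1   ]
mould_top [322.  198.4] 0.95 [0.5496 0.0474 0.08  ]
hinge [325.7 101.2] 0.7 [0.4858 0.0364 0.04  ]
swing_hole [324.9 294.8] 0.71 [0.6231 0.0656 0.076 ]
pin_knob [369.6 281.9] 0.82 [0.5674 0.1443 0.1   ]
pin_knob [320.2 266.9] 0.72 [0.6266 0.0701 0.1   ]
mould_top [346.9 245.1] 0.8 [0.551  0.0483 0.08  ]
hinge [371.5 237.2] 0.93 [0.4827 0.0411 0.04  ]
hinge [336.4 427.6] 0.3 [0.7495 0.3134 0.04  ]
swing_hole [319.7 271.3] 0.61 [0.6255 0.0667 0.076 ]
```

View pics/w19.png

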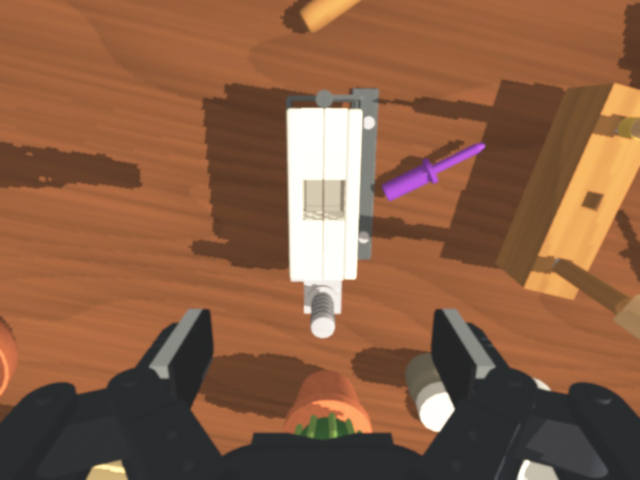

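View pics/s19z.png

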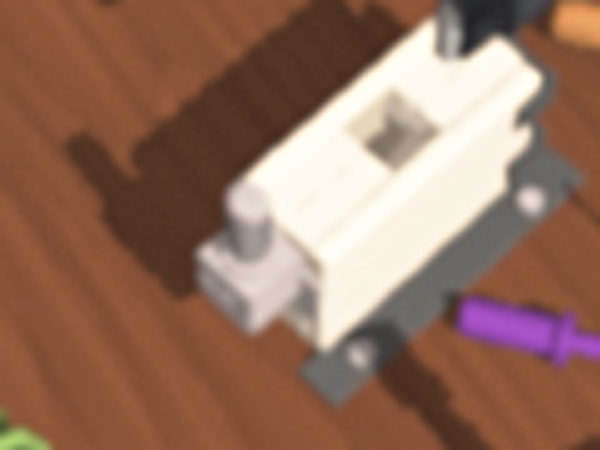

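```bash
python3 - <<'E'
from h import *
print(plan((.5504,.0483,.11),1.785),plan((.5504,.0483,.045)))
E
```

```text
[array([ 8.48, -0.12, -2.33]), np.float64(0.0)] [array([14.98, -0.12, -2.32])]
```

Call:
{"api": "servo_tool", "payload": {"moves": [[0,-0.1,-1,0,-1],[1,0,-1.3,0,-1],[2.5,0,0,0,-1],[3,0,0,0,-1],[2,0,0,0,-1],[0.5,0,0,0,-1],[0,0,0,0,-1],[0,0,0,0,-1],[0,0,0,0,-1],[0,0,0,0,-1]]}}

```text
clock: 33.7
tcp_pos: [0.5512, 0.0485, 0.1064]
orientation: [0.703, -0.076, 0.703, 0.076]
wrist_force: [-0.6, -0.3, 0.6]
finger_gap: 0.0856
```

```bash
python3 - <<'E'
from h import *
w=cam("wrist","w20");st=env.get_state();print(st["tcp_pos"],st["wrist_force"],st["finger_gap"])
print(plan((.5504,.0483,.045),1.785))
E
```

```text
[0.55110675 0.04847121 0.10628067] [-0.06714837  0.04267133 -0.00653899] 0.08534171074698275
[array([ 6.13, -0.  , -0.08]), np.float64(0.0)]
```

View pics/w20.png

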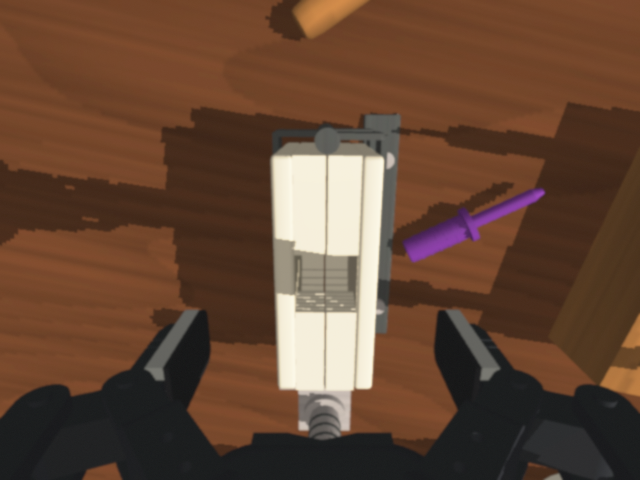

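Call:
{"api": "servo_tool", "payload": {"moves": [[1.5,0,0,0,-1],[2,0,0,0,-1],[1.5,0,0,0,-1],[0.6,0,0,0,-1],[0,0,0,0,-1],[0,0,0,0,-1],[0,0,0,0,0.3],[0,0,0,0,0.3],[0,0,0,0,0.3],[0,0,0,0,0.3]], "grip_force": 60}}

```text
clock: 35.0
tcp_pos: [0.5509, 0.0502, 0.0509]
orientation: [0.703, -0.075, 0.703, 0.077]
wrist_force: [-3.0, 5.4, 6.3]
finger_gap: 0.0481
```

Call:
{"api": "servo_tool", "payload": {"moves": [[0,0,0,0,0.5],[0,0,0,0,0.5],[0,0,0,0,0.5],[0,0,0,0,0.5],[0,0,0,0,0.5],[0,0,0,0,0.5],[0,0,0,0,0.5],[0,0,0,0,0.5],[0,0,0,0,0.5],[0,0,0,0,0.5]]}}

```text
clock: 36.25
tcp_pos: [0.5509, 0.0503, 0.0509]
orientation: [0.703, -0.075, 0.703, 0.077]
wrist_force: [-2.5, 6.6, 6.4]
finger_gap: 0.0479
```

```bash
python3 - <<'E'
from h import *
w=cam("wrist","w21");s=cam("scene","s21");st=env.get_state();print(st["tcp_pos"],st["wrist_force"],st["ft_torque"],st["finger_gap"],st["clock"])
E
```

```text
[0.55089129 0.05026345 0.05090449] [-1.44574588  5.51884312  5.23266429] [ 1.16737253  0.42988194 -0.2545204 ] 0.04765271857721449 36.35
```

View pics/w21.png

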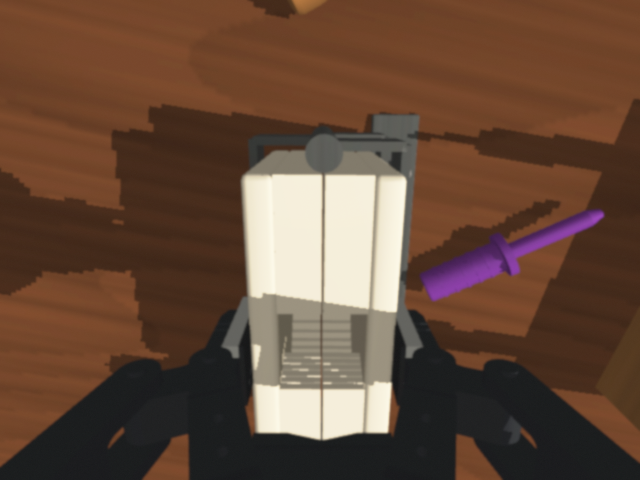

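View pics/s21.png

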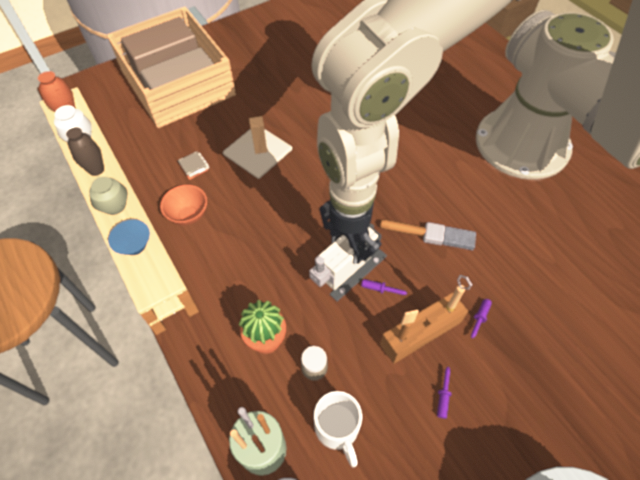

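```bash
python3 - <<'E'
from workcell import order
print(order.hand_in())
E
```

```text
the job is handed in; nothing more can be done
None
```

I did the job in the order asked and handed it in with the gripper still squeezing the mould, at about 36 s of the 72 s allowed. No verdict was reported.

- **Prop:** it stands upright near the middle of the bat, confirmed in the scene camera after release and again at the end.
- **Mould:** I swung it shut against its stop. The push force rose to about 5 N, and the wrist camera showed the parting line closed.
- **Pin:** I took the steel pin from the middle rack hole and lowered it through both lugs without jamming. It stopped with about 6 N of upward force at a worked-out knob height of 100 mm, which is the seated height. The camera showed it seated after I let go.
- **Squeeze:** the fingers are on both outer faces at the mould's top edge, set to 60 N.
- **Other things:** I had no contact with them that I could detect. The purple look-alikes stood upright at the start, but by the first wrist picture one lay on its side. By the next scene picture all three did. The arm had not worked near them by then.

Some checks did not match exactly:

- **Finger opening:** it read 47.7 mm on the 49 mm mould and about 14 mm on the 16 mm knob.
- **Side force:** the final grip pulled the tool about 2 mm sideways and left about 6 N of side force.
- **Position estimates:** the cameras' position estimates disagreed by up to about 1 cm, so I placed the pin by wrist-camera close-ups.

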